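# Turn the bench carousel until the flux tin faces front

## Task

Spin the parts carousel by pushing the blue tabs on its rim with the fingers until the steel flux tin with the red spot stands at the front, squarely in line with the red arrow on the base board, and leave the carousel standing still there. Do not grip, lift or touch the pots riding in the carousel: all five stay upright in their sockets, and the torch, the radio panel and the brush stay where they lie.

Things in the scene. Friction and masses are not known exactly. Their poses are not given: they have to be found in the camera images.
- base: the carousel's fixed plywood base board, 310 x 250 mm, 10 mm thick. Origin on the bench surface exactly under the carousel's axis, z up; its own -x axis runs along the red pointer, from the axis to the front edge (towards the robot, within about 20 degrees)
- pointer (a point): middle of the flat red arrow on the front edge of the base board, 160 mm from the axis; it marks the front
- carousel (a joint): turn of the carousel on its upright axis, rad, 0 at the start, growing counter-clockwise seen from above; no stops, turns endlessly either way. It turns stiffly (about 1 N at a tab) and stays where it is left. A wooden disc, radius 105 mm, top 30 mm above the bench, with five shallow round sockets (rim 8 mm high, about 3 mm loose round the pots) 72 degrees apart and five blue upright tabs on its rim, one halfway between each two sockets
- tab0 (a point): blue rim tab, a thin upright plate standing radially on the disc's rim: 5 mm thick along the rim, from 92 to 132 mm from the axis, its top 72 mm above the bench; it is pushed on its flat side. This point lies in the middle of its thickness, 115 mm from the axis and 72 mm above the bench
- tab1 (a point): same as tab0, on the next blue tab, 72 degrees further counter-clockwise
- tab2 (a point): same as tab0, on the next blue tab, 144 degrees further counter-clockwise
- tab3 (a point): same as tab0, on the next blue tab, 216 degrees further counter-clockwise
- tab4 (a point): same as tab0, on the next blue tab, 288 degrees further counter-clockwise
- tin: the flux tin: low bare-steel tin with a red round spot on its lid, 51 mm across, 28 mm tall; one of the five loose round pots standing in the carousel's sockets; origin at the centre of its underside, 65 mm from the carousel's axis. Not to be touched
- bit_block: round dark wooden block with five steel bits, 51 mm across, 44 mm tall; one of the five loose round pots standing in the carousel's sockets, origin at the centre of its underside, 65 mm from the carousel's axis. Not to be touched
- screw_jar: clear jar of brass screws with a black cap, 51 mm across, 44 mm tall; one of the five loose round pots standing in the carousel's sockets, origin at the centre of its underside, 65 mm from the carousel's axis. Not to be touched
- white_pot: white plastic pot with a green lid, 51 mm across, 36 mm tall; one of the five loose round pots standing in the carousel's sockets, origin at the centre of its underside, 65 mm from the carousel's axis. Not to be touched
- amber_bottle: squat amber bottle with a white cap, 49 mm across, 48 mm tall; one of the five loose round pots standing in the carousel's sockets, origin at the centre of its underside, 65 mm from the carousel's axis. Not to be touched
- torch: yellow plastic torch with a black toggle switch, lying on the bench, 157 mm long, 52 mm high; origin under its middle. Bystander
- panel: grey radio back panel lying flat, 130 x 200 x 6 mm; origin under its centre. Bystander
- brush: loose brush lying on the bench; bystander

How it is judged:
At the end, for the whole second after the job is handed in: The tin's centre is over 45 mm in front of the axis and within 11 mm sideways of the line from axis through arrow; carousel below 0.03 rad/s; all five pots upright (0.15 rad) in their sockets, not raised; torch, panel and brush within 20 mm of their starts (x of tin in the frame of base below -0.045 m and y of tin in the frame of base between -0.011 and 0.011 m and velocity of joint carousel between -0.03 and 0.03 rad/s and horizontal distance between each of bit_block, tin, screw_jar, white_pot, amber_bottle and base below 0.075 m and angle between each of bit_block, tin, screw_jar, white_pot, amber_bottle's own z axis and vertical below 0.15 rad and z of each of bit_block, tin, screw_jar, white_pot, amber_bottle in the frame of base below 0.036 m and distance of each of torch, panel, brush from where it was at the start of the episode below 0.02 m); the robot touches nothing.
It fails at once if the robot touches one of the pots standing in the carousel (contact force between any of the arm, the fingers and bit_block above 0.5 N or contact force between any of the arm, the fingers and tin above 0.5 N or contact force between any of the arm, the fingers and screw_jar above 0.5 N or contact force between any of the arm, the fingers and white_pot above 0.5 N or contact force between any of the arm, the fingers and amber_bottle above 0.5 N).
It fails at once if a pot is lifted, tipped or thrown out of its socket (angle between any of bit_block, tin, screw_jar, white_pot, amber_bottle's own z axis and vertical above 0.35 rad or z of any of bit_block, tin, screw_jar, white_pot, amber_bottle in the frame of base above 0.042 m or horizontal distance between any of bit_block, tin, screw_jar, white_pot, amber_bottle and base above 0.085 m).
It fails at once if the torch, the radio panel or the brush is shifted by more than 20 mm (distance of any of torch, panel, brush from where it was at the start of the episode above 0.02 m).
It also fails if it takes over 51 s, if anything falls off the work surface, if the arm or the gripper's body presses on something with over 40 N, if the wrist force passes 120 N, or if a joint passes its speed limit or range.

## Robot

A 6-joint arm with a two-finger parallel gripper is mounted at the origin on the work surface. World frame = base frame: x ahead of the robot, y to its left, z up, the work surface at z = 0. Lengths are in m, angles in rad, forces in N, time in s.
With the tool pointing down it reaches from about 0.35 to 0.975 m from the base axis. Payload 4.9 kg.
Tool frame: the origin (TCP) lies midway between the tips of the shut fingers; the grasp point (between the pads) lies 19 mm behind it; y points along the fingers, z is the direction in which the jaws open and shut, and the axes are right-handed (so a half turn about y gives the same grasp; the last joint's range is limited). The gripper opens to 85 mm and grips with 20 to 120 N. Pads are 22 mm wide; open, the fingers measure 114 mm over their backs; the gripper's body (76 mm by 85 mm) begins 54 mm behind the grasp point. The pads swing forward as they close: fully open they stand 13 mm farther back than shut.
Start: joints at [-0.119, 0.053, 1.613, -0, 1.476, -0.119], TCP at [0.625, 0, 0.231] pointing down, gripper open.
Joint ranges: [-3.01, 3.01], [-1.01, 2.22], [0.06, 2.58], [-1.02, 4.17], [0.09, 2.62], [-3.14, 3.14]. Speed limits (rad/s): [2.57, 2.57, 3.14, 3.14, 3.14, 3.14].

## Interface

Orientations are given as a unit quaternion [w, x, y, z].
In Python, from plant import * gives the robot as it stands.
- The arm moves only by the shell command python3 -m crank 'ROWS'. ROWS is JSON, a list that holds one entry, the list of rows, each a list of 5 numbers: the gripper command: -1 is shut, 1 is fully open, values between are in proportion, then the shift along the tool's x, y, z in cm, then the turn about the tool's y in degrees. In form: [[[jaw, dx, dy, dz, twist], ...]]. A call has 1 to 8 rows; each row shifts and turns the commanded pose from where the row before left it, along the tool's axes as they then stand; what a row does not reach is not made up. A row lasts 1/8 s, in which the tool goes at most 62.5 mm and 10.7 degrees, less where a joint would pass 70% of its speed; a pose out of reach is approached as far as the arm can. A call with a gripper value outside its range is refused whole. The fingers move at their own pace and stop on an object; the grip force is fixed at half the most. Time passes only in rows, so rows that do not move let the fingers close. It gives the time, the measured TCP pose, the force and the opening at its end, in the units of the state.
- state(): the state, without advancing time (a new reading comes with each control period).
- grab_frame(name): name is "scene" or "side" or "wrist"; returns a dict with "frame" (480x640x3 uint8, red, green, blue), "fx", "fy", "cx", "cy" (pixels), "D" ([k1, k2, p1, p2, k3] as OpenCV has them; the pictures are not rectified), "pose" (4x4, takes a point from camera to world coordinates). Camera axes: x right, y up, looking along -z (the intrinsics and any distortion apply to the point x, -y, -z); pixel columns grow to the right and rows downward; lengths in m; the calibration is good to about 2 mm. A picture is of the moment at which its call begins. There is no depth.
- job_done(): hands the job in, once; it reports no verdict.
The state is a dict: "time": time; "joint_pos": joint angles; "joint_vel": joint speeds; "joint_efforts": joint torques, N m; "tool_pos": TCP position; "tool_rot": TCP orientation; "contact_force": force on the tool from outside, world axes, zero at the start; "ft_torque": the same for the moment, N m; "gripper_width": opening from 0.0 (shut) to 1.0 (fully open).
Only numpy, scipy, OpenCV 4.12 (cv2) and the standard library are available. Lean on these libraries where they do the work, as an engineer would, in place of code of your own. Each camera call takes 0.05 s, during which the arm holds its last target.

## Working session

There is one attempt and no reset: what is moved stays moved. The work goes in short steps, Python scripts to look and compute and a shell command to move; the robot and the scene stay as the last step left them, time stands still between calls to the robot, and variables do not carry over. Pictures are saved under pics/ and viewed, and the job is handed in when it is done.

```bash
mkdir -p pics
python3 - <<'E'
from plant import *
import cv2
for n in ("scene","side","wrist"):
    f=grab_frame(n); cv2.imwrite(f"pics/{n}0.png",f["frame"][:,:,::-1])
    print(n,f["fx"],f["fy"],f["cx"],f["cy"],f["D"],f["pose"].round(3).tolist() if hasattr(f["pose"],'round') else f["pose"])
s=state();print(s)
E
```

```text
scene 480.03752893206786 480.03752893206786 321.1504420548595 239.50735975541068 [-0.10330955  0.          0.          0.          0.        ] [[-0.034, -0.696, 0.717, 1.425], [0.999, -0.026, 0.022, 0.048], [0.003, 0.718, 0.696, 0.982], [0.0, 0.0, 0.0, 1.0]]
side 539.4654878786636 539.4654878786636 323.792887605397 241.7904373885334 [0.05509856 0.         0.         0.         0.        ] [[0.714, 0.54, -0.445, -0.072], [-0.7, 0.538, -0.47, -0.575], [-0.015, 0.647, 0.762, 1.061], [0.0, 0.0, 0.0, 1.0]]
wrist 368.19241465330157 368.19241465330157 318.14618672381545 238.52951760555027 [-0.0253727  0.         0.         0.         0.       ] [[1.0, 0.0, 0.002, 0.625], [-0.001, 0.962, 0.273, 0.07], [-0.002, -0.273, 0.962, 0.373], [0.0, 0.0, 0.0, 1.0]]
{'time': 0.15, 'joint_pos': array([-1.18977485e-01,  5.32373216e-02,  1.61395683e+00, -4.66668431e-06,
        1.47598538e+00, -1.18990092e-01]), 'joint_vel': array([ 0.0010473 , -0.00014449, -0.00472346, -0.00013792,  0.00018978,
        0.0014677 ]), 'joint_efforts': array([ 5.10442842e-04, -3.94241810e+01, -3.70721948e+01, -1.15854355e-04,
        4.61802789e-03,  5.00508997e-05]), 'tool_pos': array([6.24526935e-01, 6.97311812e-05, 2.30338523e-01]), 'tool_rot': array([ 0.49965499, -0.50035122,  0.50043657, -0.49955659]), 'contact_force': array([-0.71320939, -0.40854885, -0.18071979]), 'ft_torque': array([-0.03813826, -0.00936411,  0.0524899 ]), 'gripper_width': 0.9983610346948817}
```

View pics/scene0.png

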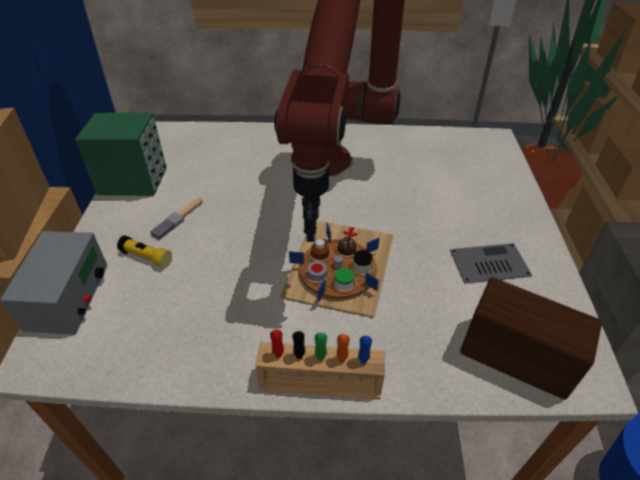

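View pics/side0.png

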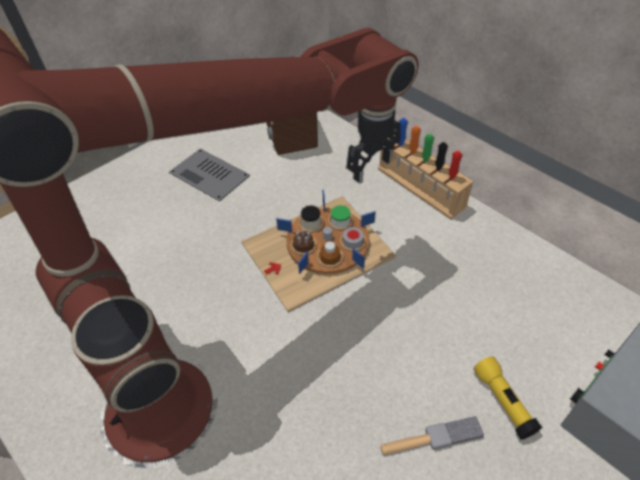

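View pics/wrist0.png

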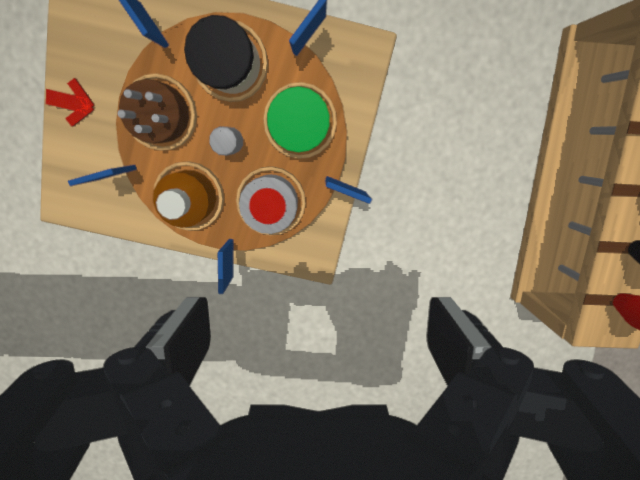

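The wrist view shows the carousel with the tin's red spot at about (268,206), green lid at (298,118), black cap at (218,50), red arrow at (70,100) and the hub at (226,141). The tabs are at about (345,190), (226,265), (102,176), (143,20) and (310,27). Next I'll measure positions from these.

```bash
cat > h.py <<'E'
from plant import *
import cv2, numpy as np
from scipy.optimize import least_squares
def ray(f,uv,z):
    K=np.array([[f["fx"],0,f["cx"]],[0,f["fy"],f["cy"]],[0,0,1.]])
    p=cv2.undistortPoints(np.array(uv,float).reshape(-1,1,2),K,np.array(f["D"])).reshape(-1,2)
    d=np.c_[p[:,0],-p[:,1],-np.ones(len(p))]
    T=np.array(f["pose"]); d=d@T[:3,:3].T; o=T[:3,3]
    return (o+d*((z-o[2])/d[:,2])[:,None])[:,:2]
def blobs(m,amin=60):
    n,l,s,c=cv2.connectedComponentsWithStats(m.astype(np.uint8))
    return [(s[i,4],c[i],(l==i)) for i in range(1,n) if s[i,4]>=amin]
def masks(f):
    a=f["frame"].astype(int);r,g,b=a[...,0],a[...,1],a[...,2]
    return dict(red=(r>120)&(g<60)&(b<70),green=(g>110)&(r<90)&(b<110),blue=(b>85)&(r<70)&(b-r>45)&(b-g>25))
E
python3 - <<'E'
from h import *
for n in ("wrist","scene","side"):
    f=grab_frame(n);M=masks(f)
    for k,z in (("red",.058),("red",.010),("green",.066),("blue",.055)):
        for a,c,m in blobs(M[k],15):
            print(n,k,z,a,c.round(1),ray(f,[c],z)[0].round(4))
E
```

```text
wrist red 0.058 1020 [ 71.2 101.7] [0.4222 0.0969]
wrist red 0.058 977 [266.9 205.8] [0.5795 0.0101]
wrist red 0.01 1020 [ 71.2 101.7] [0.3914 0.101 ]
wrist red 0.01 977 [266.9 205.8] [0.5727 0.001 ]
wrist green 0.066 3202 [297.7 118.9] [0.6078 0.0819]
wrist blue 0.055 246 [133.9  16.5] [0.4808 0.1594]
wrist blue 0.055 338 [306.7  21.2] [0.6153 0.1549]
wrist blue 0.055 244 [ 91.3 176.9] [0.4273 0.0354]
wrist blue 0.055 421 [347.2 189.8] [0.6493 0.0235]
wrist blue 0.055 234 [221.  266.6] [ 0.5346 -0.0471]
scene red 0.058 49 [349.8 232.1] [0.4406 0.0984]
scene red 0.058 71 [316.8 267.3] [0.578  0.0111]
scene red 0.058 17 [ 85.6 297.5] [ 0.7046 -0.5659]
scene red 0.058 36 [276.3 332.3] [ 0.7852 -0.0744]
scene red 0.058 19 [344.3 339.2] [0.7984 0.0827]
scene red 0.01 49 [349.8 232.1] [0.3895 0.1011]
scene red 0.01 71 [316.8 267.3] [0.534  0.0092]
scene red 0.01 17 [ 85.6 297.5] [ 0.6671 -0.5978]
scene red 0.01 36 [276.3 332.3] [ 0.752  -0.0808]
scene red 0.01 19 [344.3 339.2] [0.7658 0.0845]
scene green 0.066 166 [344.2 274.5] [0.6076 0.0822]
scene blue 0.055 67 [366.5 340. ] [0.7969 0.1339]
scene blue 0.055 752 [632.6 442.1] [1.0396 0.6732]
side red 0.058 60 [455.9 156.4] [0.9908 0.0054]
side red 0.058 52 [353.1 234.2] [0.5805 0.0095]
side red 0.058 59 [273.6 267.9] [0.3732 0.0693]
side red 0.058 17 [599.1 366. ] [ 0.6729 -0.5783]
side red 0.01 60 [455.9 156.4] [1.0417 0.0332]
side red 0.01 52 [353.1 234.2] [0.6117 0.0375]
side red 0.01 59 [273.6 267.9] [0.3945 0.1001]
side red 0.01 17 [599.1 366. ] [ 0.7086 -0.5784]
side green 0.066 29 [428.6 136.6] [0.9973 0.1082]
side green 0.066 205 [340.2 212.7] [0.6047 0.0777]
side blue 0.055 112 [402.6 129.7] [0.9813 0.19  ]
side blue 0.055 51 [367.1 217.5] [0.6484 0.025 ]
side blue 0.055 54 [284.4 223.4] [0.4868 0.1589]
side blue 0.055 72 [357.4 257.4] [ 0.5366 -0.0467]
side blue 0.055 26 [302.8 258.6] [0.4422 0.0428]
```

```bash
python3 -m crank '[[[-1,-2.1,0,-3.1,0],[-1,-2.1,0,-3.1,0],[-1,-2.1,0,-3.1,0],[-1,-2.1,0,-3.1,0],[-1,-2.1,0,-3.1,0],[-1,-2.1,0,-3.1,0],[-1,0,0,0,-10],[-1,0,0,0,-10]]]'
python3 -m crank '[[[-1,0,0,0,-10],[-1,0,0,0,-10],[-1,0,0,0,-10],[-1,0,0,0,-10],[-1,0,0,0,0]]]'
```

```text
time: 1.3
tool_pos: [0.4386, 0.1264, 0.2315]
tool_rot: [0.581, -0.58, 0.403, -0.404]
contact_force: [0.6, -0.3, 0.2]
gripper_width: -0.0
time: 1.92
tool_pos: [0.4389, 0.126, 0.2313]
tool_rot: [0.683, -0.683, 0.184, -0.184]
contact_force: [-0.1, -0.3, 0.2]
gripper_width: -0.0
```

```bash
cat > p.py <<'E'
from h import *
import sys
C=np.array([.5445,.0655])
s=state();p=s["tool_pos"];w,x,y,z=s["tool_rot"]
zd=np.array([2*(x*z+w*y),2*(y*z-w*x)]);d=p[:2]-C
phi=np.degrees(np.arctan2(d[1],d[0]))
print("t",s["time"],"tcp",p.round(4),"phi",phi.round(1),"r",np.hypot(*d).round(4),"zdir",np.degrees(np.arctan2(zd[1],zd[0])).round(1),"F",s["contact_force"].round(1),"grip",round(s["gripper_width"],2),"j",s["joint_pos"].round(2))
if len(sys.argv)>1:
    for n in ("scene","side","wrist"):
        f=grab_frame(n);cv2.imwrite(f"pics/{n}_{sys.argv[1]}.png",f["frame"][:,:,::-1])
E
python3 p.py 1
```

```text
t 1.925 tcp [0.4389 0.126  0.2313] phi 150.2 r 0.1217 zdir 59.9 F [-0.1 -0.3  0.2] grip -0.0 j [ 0.12 -0.37  1.99  0.    1.52 -0.93]
```

View pics/wrist_1.png

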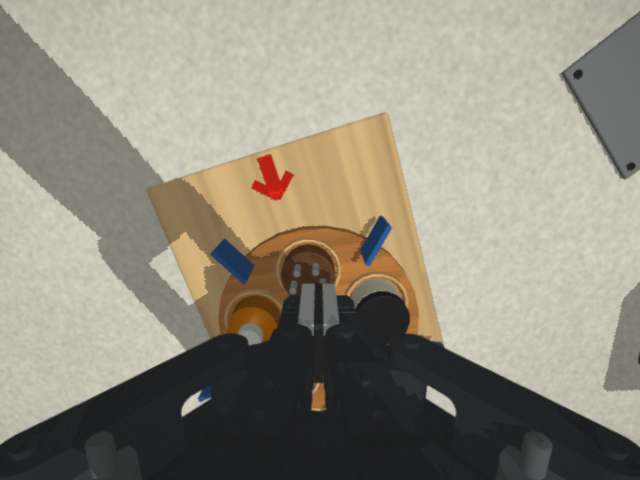

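View pics/side_1.png

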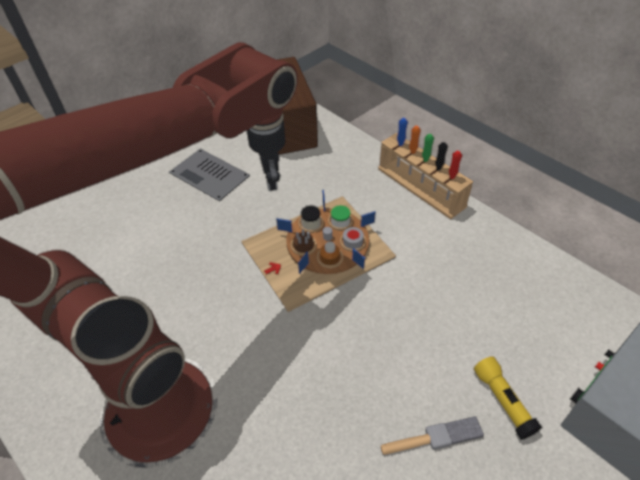

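The closed fingertips are at (318,300) in the wrist view, seen over the gap between the two front tabs at (232,260) and (376,240). It's clear to descend.

```bash
python3 -m crank '[[[-1,0,3,0,0],[-1,0,3,0,0],[-1,0,3,0,0],[-1,0,3,0,0],[-1,0,3,0,0],[-1,0,2,0,0],[-1,0,1.2,0,0],[-1,0,0,0,0]]]'; python3 p.py 2
```

```text
time: 3.08
tool_pos: [0.4384, 0.1259, 0.0487]
tool_rot: [-0.683, 0.683, -0.184, 0.183]
contact_force: [-0.3, 0.3, -0.1]
gripper_width: 0.001
t 3.075 tcp [0.4384 0.1259 0.0487] phi 150.3 r 0.1221 zdir 60.0 F [-0.3  0.3 -0.1] grip 0.0 j [ 0.12 -0.17  2.15 -0.    1.16 -0.93]
```

View pics/wrist_2.png

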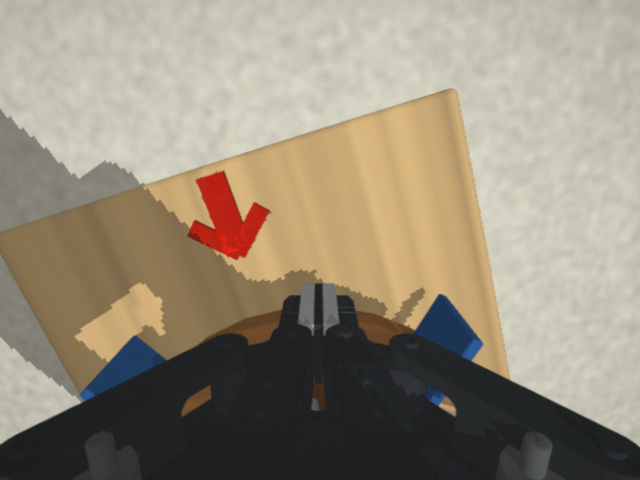

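View pics/side_2.png

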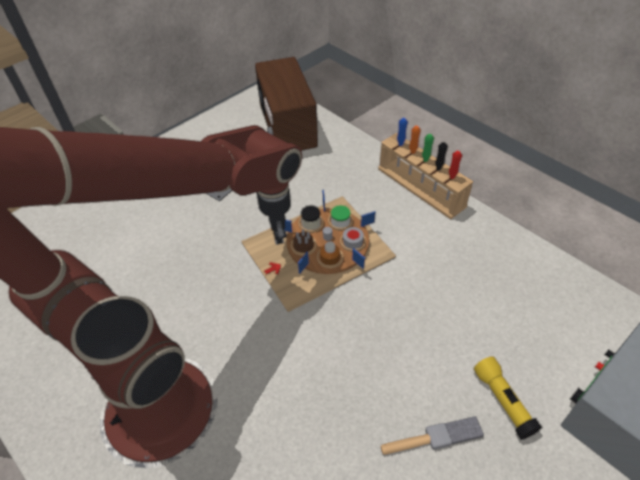

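The fingertips stand between the tabs, just outside the disc, and nothing has moved. Starting the push clockwise.

```bash
python3 -m crank '[[[-1,0.03,0,0.85,4],[-1,0.03,0,0.85,4],[-1,0.03,0,0.85,4],[-1,0.03,0,0.85,4],[-1,0.03,0,0.85,4],[-1,0.03,0,0.85,4],[-1,0.03,0,0.85,4],[-1,0.03,0,0.85,4]]]'; python3 p.py 3
```

```text
time: 4.22
tool_pos: [0.4881, 0.1728, 0.0505]
tool_rot: [0.606, -0.605, 0.364, -0.365]
contact_force: [0.5, -1.2, 1.2]
gripper_width: -0.002
t 4.225 tcp [0.4881 0.1728 0.0505] phi 117.7 r 0.1212 zdir 27.9 F [ 0.5 -1.2  1.2] grip -0.0 j [ 0.2  -0.02  2.   -0.    1.15 -0.29]
```

View pics/side_3.png

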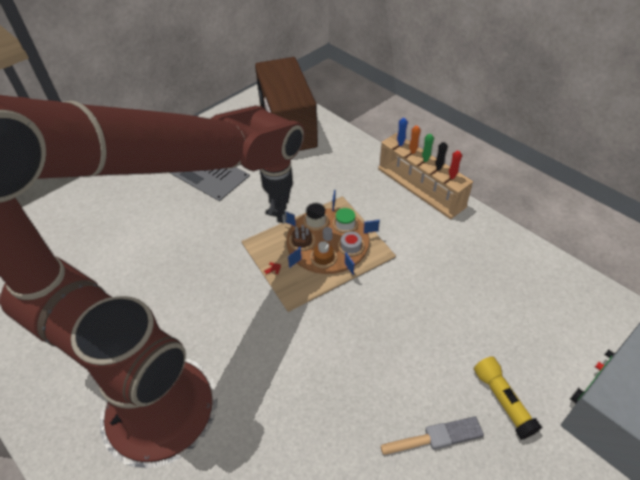

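View pics/wrist_3.png

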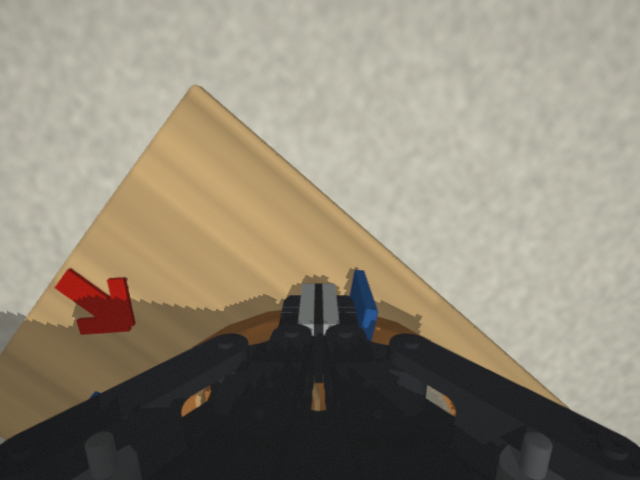

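The fingers are against the blue tab at (365,305) and the disc has started to turn: in the side view the tin's spot is at (351,241). I'll continue.

```bash
cat > tin.py <<'E'
from h import *
C=np.array([.5445,.0655])
for n in ("side","scene"):
    f=grab_frame(n)
    for a,c,m in blobs(masks(f)["red"],8):
        q=ray(f,[c],.058)[0];d=q-C
        if np.hypot(*d)<.09: print(n,a,c.round(1),"tin",q.round(4),"r",np.hypot(*d).round(4),"ang",np.degrees(np.arctan2(d[1],d[0])).round(1))
E
python3 -m crank '[[[-1,0.02,0,0.85,4],[-1,0.02,0,0.85,4],[-1,0.02,0,0.85,4],[-1,0.02,0,0.85,4],[-1,0.02,0,0.85,4],[-1,0.02,0,0.85,4],[-1,0.02,0,0.85,4],[-1,0.02,0,0.85,4]]]'; python3 p.py; python3 tin.py
```

```text
time: 5.38
tool_pos: [0.5526, 0.1872, 0.0496]
tool_rot: [0.482, -0.482, 0.518, -0.517]
contact_force: [-0.7, -0.8, -0.5]
gripper_width: -0.003
t 5.375 tcp [0.5526 0.1872 0.0496] phi 86.2 r 0.122 zdir -4.1 F [-0.7 -0.8 -0.5] grip -0.0 j [ 0.2   0.14  1.85 -0.    1.16  0.27]
side 63 [341.8 246.9] tin [0.5319 0.0009] r 0.0659 ang -101.1
scene 63 [313.9 253.7] tin [0.529  0.0013] r 0.066 ang -103.6
```

```bash
python3 -m crank '[[[-1,0.03,0,0.85,4],[-1,0.03,0,0.85,4],[-1,0.03,0,0.85,4],[-1,0.03,0,0.85,4],[-1,0.03,0,0.85,4],[-1,0.03,0,0.85,4],[-1,0.03,0,0.85,4],[-1,0.03,0,0.85,4]]]'; python3 p.py; python3 tin.py
```

```text
time: 6.48
tool_pos: [0.6158, 0.1647, 0.0496]
tool_rot: [0.321, -0.321, 0.63, -0.63]
contact_force: [-0.3, 1.9, 0.2]
gripper_width: -0.002
t 6.475 tcp [0.6158 0.1647 0.0496] phi 54.3 r 0.1222 zdir -36.0 F [-0.3  1.9  0.2] grip -0.0 j [0.14 0.25 1.71 0.   1.18 0.77]
```

```bash
python3 -m crank '[[[-1,0.03,0,0.85,4],[-1,0.03,0,0.85,4],[-1,0.03,0,0.85,4],[-1,0.03,0,0.85,4],[-1,0.03,0,0.85,4],[-1,0.03,0,0.85,4],[-1,0.03,0,0.85,4],[-1,0.03,0,0.85,4]]]'; python3 p.py 5; python3 tin.py
```

```text
time: 7.58
tool_pos: [0.6572, 0.1118, 0.0496]
tool_rot: [0.135, -0.135, 0.694, -0.694]
contact_force: [0.7, 1.7, 0.7]
gripper_width: 0.001
t 7.575 tcp [0.6572 0.1118 0.0496] phi 22.4 r 0.1218 zdir -68.0 F [0.7 1.7 0.7] grip 0.0 j [0.06 0.31 1.64 0.   1.19 1.24]
side 57 [313.1 247.4] tin [0.482  0.0489] r 0.0647 ang -165.1
scene 49 [333.4 241.4] tin [0.4797 0.053 ] r 0.066 ang -169.1
```

View pics/side_5.png

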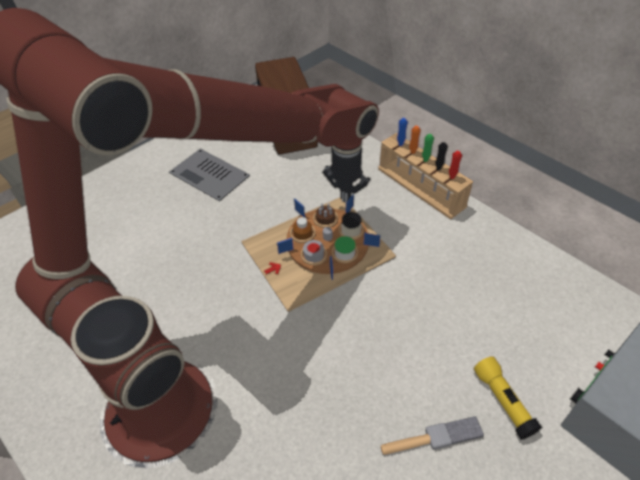

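View pics/scene_5.png

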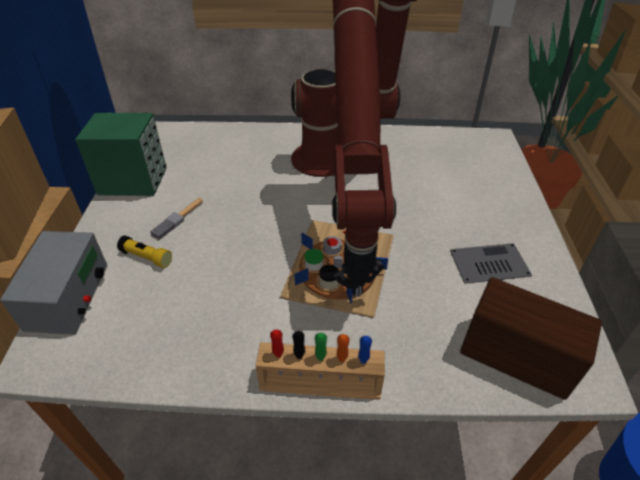

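The spot is at (313,247) in the side view and the tin is about 26° short of the arrow at (273,268). The pots are upright. I'll finish the turn slowly.

```bash
python3 -m crank '[[[-1,0.03,0,0.85,4],[-1,0.03,0,0.85,4],[-1,0.03,0,0.85,4],[-1,0.03,0,0.85,4],[-1,0.03,0,0.85,4],[-1,0.02,0,0.64,3],[-1,0.01,0,0.43,2],[-1,0,0,0,0]]]'; python3 p.py; python3 tin.py
```

```text
time: 8.82
tool_pos: [0.6657, 0.0592, 0.0493]
tool_rot: [0.018, -0.018, -0.707, 0.707]
contact_force: [-1.0, -0.5, 0.0]
gripper_width: -0.001
t 8.825 tcp [0.6657 0.0592 0.0493] phi -3.0 r 0.1213 zdir -93.0 F [-1.  -0.5  0. ] grip -0.0 j [-0.02  0.32  1.63 -0.    1.19  1.6 ]
side 53 [305.  241.3] tin [0.4812 0.0768] r 0.0643 ang 169.9
```

```bash
python3 -m crank '[[[-1,0,0,0.3,0],[-1,0,0,0.2,0],[-1,0,0,0,0],[-1,0,0,-0.5,0],[-1,0,0,-1.5,0],[-1,-0.5,0,-1,0],[-1,0,-2,0,0],[-1,0,-3,0,0]]]'; python3 -m crank '[[[-1,0,-4,0,0],[-1,0,-5,0,0],[-1,0,-5,0,-10],[-1,0,0,0,-10],[-1,0,0,0,-10],[-1,0,0,0,-10],[-1,0,0,0,-10],[-1,0,0,0,-10]]]'; python3 -m crank '[[[-1,0,0,0,-10],[-1,0,0,0,-10],[-1,0,0,0,-10],[-1,4,0,-2,-2],[-1,4,0,-2,0],[-1,0,0,0,0]]]';python3 p.py 6; python3 tin.py
```

```text
time: 9.93
tool_pos: [0.6718, 0.0843, 0.0998]
tool_rot: [0.019, -0.018, -0.707, 0.707]
contact_force: [-0.0, -0.1, 0.0]
gripper_width: -0.001
time: 10.92
tool_pos: [0.6725, 0.0839, 0.2413]
tool_rot: [-0.34, 0.339, -0.62, 0.621]
contact_force: [0.6, 0.8, 0.2]
gripper_width: 0.0
time: 11.68
tool_pos: [0.6289, 0.0033, 0.2413]
tool_rot: [-0.495, 0.495, -0.504, 0.506]
contact_force: [1.0, 1.0, 0.1]
gripper_width: -0.005
t 11.675 tcp [0.6289 0.0033 0.2413] phi -36.4 r 0.1049 zdir -1.2 F [1.  1.  0.1] grip -0.0 j [-0.11  0.05  1.59 -0.    1.49 -0.09]
side 56 [304.3 240.8] tin [0.4811 0.079 ] r 0.0648 ang 167.9
scene 62 [343.4 241.8] tin [0.4802 0.0803] r 0.066 ang 167.0
```

View pics/wrist_6.png

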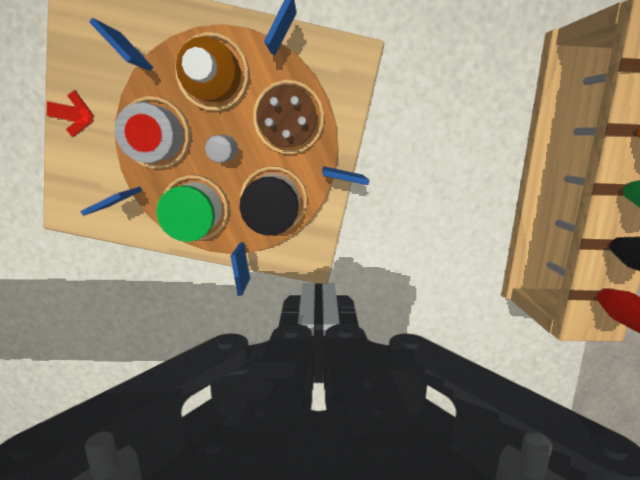

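The tin's spot is at (143,133), next to the arrow at (70,112), all five pots are upright, and the arm is clear. I'll check the alignment in the board's own frame.

Run:
```python
from h import *
C=np.array([.5445,.0655])
f=grab_frame("wrist")
P=ray(f,[(43,228),(330,283),(383,41)],.01);d=P[0]-P[1]
e=P[2]-P[1]
print("edge dirs",np.degrees(np.arctan2(d[1],d[0])),np.degrees(np.arctan2(e[1],e[0]))+90, "len",np.hypot(*d),P.round(4))
R=sorted([(c[0],a,c) for a,c,m in blobs(masks(f)["red"],300)],key=lambda t:t[0])
A=ray(f,[R[0][2]],.01)[0];T=ray(f,[R[1][2]],.058)[0]
B=[ray(f,[c],.06)[0] for a,c,m in blobs(masks(f)["blue"],100)];print(len(B),"tabmean",np.mean(B,0).round(4))
for c in (C,np.mean(B,0)):
    u=(A-c)/np.hypot(*(A-c));print("arrow",A.round(4),"tin",T.round(4),"along",(T-c)@u,"lateral",u[0]*(T-c)[1]-u[1]*(T-c)[0])
u=d/np.hypot(*d);print("by edge lateral",u[0]*(T-C)[1]-u[1]*(T-C)[0], u[0]*(T-A)[1]-u[1]*(T-A)[0])
```

```text
edge dirs 167.4790955835963 167.9496611861225 len 0.31054578512621045 [[ 0.3382 -0.0129]
 [ 0.6413 -0.0802]
 [ 0.6922  0.1583]]
5 tabmean [0.5434 0.0654]
arrow [0.3918 0.1008] tin [0.4811 0.08  ] along 0.06498648747697379 lateral 0.00018102654844284576
arrow [0.3918 0.1008] tin [0.4811 0.08  ] along 0.06393970283085942 lateral -4.426947735851686e-05
by edge lateral -0.00039791714348584063 0.0009984850744777785
```

```bash
python3 -c "
from plant import *
print(job_done())"
```

```text
the job is handed in; nothing more can be done
None
```

I turned the carousel about 135° clockwise by pushing one blue tab along its arc with the shut fingers, then backed off, lifted clear and handed the job in. `job_done()` gives no verdict, so success is judged only from my own checks.

- **Tin position:** in the last wrist picture the tin is about 64–65 mm in front of the axis. It is within about 1 mm of the arrow line, whether I take that line from the arrow or from the board edge; the limit is 11 mm.
- **Cross-check:** the side and scene views put the tin at 167–168°. The arrow line is at 166.8° measured from the arrow, and 167.5–167.9° measured from the board edges.
- **Pots:** all five were upright in their sockets in the last picture.
- **Bystanders:** the torch, panel and brush looked unmoved in the pictures, but I did not measure them. The arm never went near them.
- **Arm and carousel:** the fingers were well clear at the end and the job took about 12 s. I did not measure the carousel's speed directly.

No check failed. Partway round, the side and scene views differed by up to 4° on the tin's angle, and in one check neither saw the spot and in another the scene view missed it.

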